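# Clear the jammed ball chute in the teaching lab

### The job

In the sizing chute for the molecule-model kit, the large wooden ball has jammed beside the small one at the outlet. Nudge the large ball a few centimetres back up the chute so that the small ball rolls out through the opening into the collecting pocket, then let go; the large ball must stay in the chute.

Things in the scene. Friction and masses are not known exactly. Their poses are not given: they have to be found in the camera images.
- chute: Fixed grey-walled aluminium chute. Origin on the bench under the uphill face of the -y end wall stub, mid-lane; x level, pointing uphill; z up. Floor rises 9 deg along +x, 26 mm above the bench at x=0. Lane: y -54 to +54 mm, up to x 170 mm, side walls 30 mm above the floor. End wall, only 18 mm above the floor, 10 mm thick: stub at x 0 to -10 (-y side), main part at x -10 to -20 (+y side).
- outlet (a point): Middle of the opening in the end wall, on the floor (chute x=0). It is 48 mm wide (chute y -46 to +2 mm): the small ball passes, the large one does not. Downhill of it the same floor runs on as the collecting pocket: chute x -20 to -100 mm, 68 mm wide, centred on the opening, walls 18 mm above the floor.
- large_ball: Wooden ball, 64 mm across, about 90 g; origin at its centre (axes turn as it rolls). Starts against the +y part of the end wall and the +y side wall, partly across the opening, centre 32 mm off the floor. A fingertip 20 to 30 mm above the floor clears the end wall and pushes it uphill; 25 mm or more frees the small ball. Let go, it rolls back to the end wall.
- small_ball: Wooden ball, 44 mm across, about 30 g; origin at its centre. Starts at the -y side of the lane, pinned between the end wall stub and the large ball. Once freed, it rolls by itself in a second or so through the opening to the low end of the pocket.

How it is judged:
On the way:
1. the large ball is nudged at least about 9 mm back up the chute while the small ball is still at the opening (x of large_ball in the frame of chute between 0.0225 and 0.17 m and z of large_ball in the frame of chute below 0.085 m and x of small_ball in the frame of chute above -0.02 m).
At the end, for the whole second after the job is handed in: The small ball lies at rest on the floor of the collecting pocket (its centre more than 40 mm downhill of the chute's origin, within the pocket's walls), and the large ball lies at rest on the floor of the lane, uphill of the end wall, anywhere in the lane; both slower than 30 mm/s (x of small_ball in the frame of chute between -0.105 and -0.04 m and y of small_ball in the frame of chute between -0.05 and 0.022 m and z of small_ball in the frame of chute below 0.055 m and x of large_ball in the frame of chute between -0.01 and 0.17 m and y of large_ball in the frame of chute between -0.055 and 0.055 m and z of large_ball in the frame of chute below 0.085 m and linear speed of each of small_ball, large_ball below 0.03 m/s); the robot touches nothing.
It also fails if it takes over 38 s, if anything falls off the work surface, if the arm or the gripper's body presses on something with over 40 N, if the wrist force passes 120 N, or if a joint passes its speed limit or range.

### The arm

A 6-joint arm with a two-finger parallel gripper is mounted at the origin on the work surface. World frame = base frame: x ahead of the robot, y to its left, z up, the work surface at z = 0. Lengths are in m, angles in rad, forces in N, time in s.
With the tool pointing down it reaches from about 0.375 to 0.9 m from the base axis. Payload 3.1 kg.
Tool frame: the origin (TCP) lies midway between the tips of the shut fingers; the grasp point (between the pads) lies manip.hold_point_z behind it (manip.hold_point_z is the distance from the TCP to the grasp point, in m); z points along the fingers, y is the direction in which the jaws open and shut (so a half turn about z gives the same grasp; the last joint's range is limited). The gripper opens to 85 mm and grips with 20 to 120 N. Pads are 22 mm wide; open, the fingers measure 114 mm over their backs; the gripper's body (76 mm by 85 mm) begins 54 mm behind the grasp point. The pads swing forward as they close: fully open they stand 13 mm farther back than shut.
Start: joints at [0.926, 0.527, 1.433, -0, 1.181, -0.178], TCP at [0.281, 0.558, 0.231] pointing down, gripper open.
Joint ranges: [-3.08, 3.08], [-0.75, 2.2], [0.22, 2.44], [-1.43, 4.57], [0, 2.65], [-2.85, 2.85]. Speed limits (rad/s): [2.79, 2.79, 3.14, 3.14, 3.14, 3.14].

### API

Orientations are given as a unit quaternion [x, y, z, w].
In Python, from station import manip, snapshot, workorder, models gives the robot as it stands.
- The arm moves only by the tool jog_arm, never from a script. Its argument "commands" is a list of rows, each a list of 5 numbers: the opening in per cent of the stroke, from 0 (shut) to 100 (fully open), then the shift along the world's x, y, z in cm, then the turn about the world's z in rad. A call has 1 to 8 rows; each row shifts and turns the pose as measured when the row begins; what a row does not reach is not made up. A row lasts 1/12 s, in which the tool goes at most 41.7 mm and 7.16 degrees, less where a joint would pass 70% of its speed; a pose out of reach is approached as far as the arm can. A call with a gripper value outside its range is refused whole. The fingers move at their own pace and stop on an object; "squeeze" is the grip in N (left out, the last holds). Time passes only in rows, so rows that do not move let the fingers close. It gives the time, the measured TCP pose, the force and the opening at its end, in the units of the state.
- manip.sense(): the state, without advancing time (a new reading comes with each control period).
- snapshot(name): name is "side" or "top"; returns a dict with "image" (480x640x3 uint8, red, green, blue), "intrinsics" (3x3 intrinsics, pixels), "extrinsics" (4x4, takes a point from camera to world coordinates). Camera axes: x right, y down, z forward; pixel columns grow to the right and rows downward; lengths in m; the calibration is good to about 2 mm. A picture is of the moment at which its call begins. There is no depth.
- workorder.sign_off(): hands the job in, once; it reports no verdict.
Trained networks look in a picture, given as the dict that the camera call returned (one of the last four; its "shot" number tells which), for a name from the list of things; names that differ only in an ending like _2 or _b are one class to them, and where a whole thing is asked for, a point or a joint stands for the part that bears it (a point fixed in the world has none). Each returns a list of dicts, best first, with "score" (0 to 1); they miss things now and then, are a little off and sometimes report something else, mostly with a low value. They report only what shows in the picture. A call takes as long as a camera call.
- models.find_in(picture, name): "centre" ([x, y, z] in m, in world coordinates, good to about 4 mm: the middle of the surface that is visible of it).
- models.pinpoint(picture, name): "centre" ([x, y, z] in m, in world coordinates, good to about 4 mm: a listed point, or the origin of a listed thing).
The state is a dict: "t": time; "q": joint angles; "qd": joint speeds; "tau": joint torques, N m; "tcp_pos": TCP position; "tool_rot": TCP orientation; "force": force on the tool from outside, world axes, zero at the start; "ft_torque": the same for the moment, N m; "finger_gap": opening from 0.0 (shut) to 1.0 (fully open).
Only numpy, scipy, OpenCV 4.12 (cv2) and the standard library are available. Lean on these libraries where they do the work, as an engineer would, in place of code of your own. Each camera call takes 0.05 s, during which the arm holds its last target. There are 200 camera calls.

## Working session

There is one attempt and no reset: what is moved stays moved. The work goes in short steps, Python scripts to look and compute and a tool call to move; the robot and the scene stay as the last step left them, time stands still between calls to the robot, and variables do not carry over. Pictures are saved under pics/ and viewed, about 8 in all and at most 12, crops included, and the job is handed in when it is done.

Besides the shell and the picture viewer there is one more tool, called after "Call:" as name(argument=value, ...), one argument or row to a line, values as JSON. jog_arm: Moves the arm, as the interface text tells. Its arguments: {"type":"object","properties":{"commands":{"type":"array","items":{"type":"array","items":{"type":"number"}}},"squeeze":{"type":"number"}},"required":["commands"]}

```bash
mkdir -p pics
python3 - <<'E'
from station import manip, snapshot, workorder, models
import cv2
for n in ("top","side"):
    p=snapshot(n); cv2.imwrite(f"pics/{n}0.png",p["image"][:,:,::-1])
    print(n,p["intrinsics"].round(1).tolist(),p["extrinsics"].round(3).tolist())
    for o in("chute","outlet","large_ball","small_ball"):
        for r in models.pinpoint(p,o)[:2]: print(o,r["score"],[round(v,4) for v in r["centre"]])
s=manip.sense();print(s["t"],s["tcp_pos"],s["tool_rot"],s["force"],s["finger_gap"])
E
```

```text
top [[570.9, 0.0, 323.6], [0.0, 570.9, 239.4], [0.0, 0.0, 1.0]] [[0.009, -0.993, 0.114, 0.494], [-1.0, -0.011, -0.018, 0.04], [0.02, -0.114, -0.993, 0.707], [0.0, 0.0, 0.0, 1.0]]
chute 0.8 [0.5579, -0.0399, 0.0004]
outlet 0.96 [0.5635, -0.0591, 0.0281]
large_ball 0.95 [0.5658, -0.0155, 0.0624]
small_ball 0.71 [0.575, -0.0699, 0.0469]
side [[544.2, 0.0, 324.1], [0.0, 544.2, 230.9], [0.0, 0.0, 1.0]] [[0.963, -0.194, 0.188, 0.458], [-0.271, -0.705, 0.655, -0.388], [0.005, -0.682, -0.731, 0.552], [0.0, 0.0, 0.0, 1.0]]
chute 0.94 [0.5569, -0.0363, 0.0051]
large_ball 0.62 [0.5638, -0.0177, 0.0655]
small_ball 0.72 [0.5773, -0.0661, 0.0483]
0.5 [0.28063341 0.55838806 0.23126399] [ 2.30772655e-01  9.73007697e-01 -5.11048578e-05 -1.43289021e-05] [-0.19778986 -0.23439025 -0.06098138] 1.0018744062890859
```

View pics/top0.png

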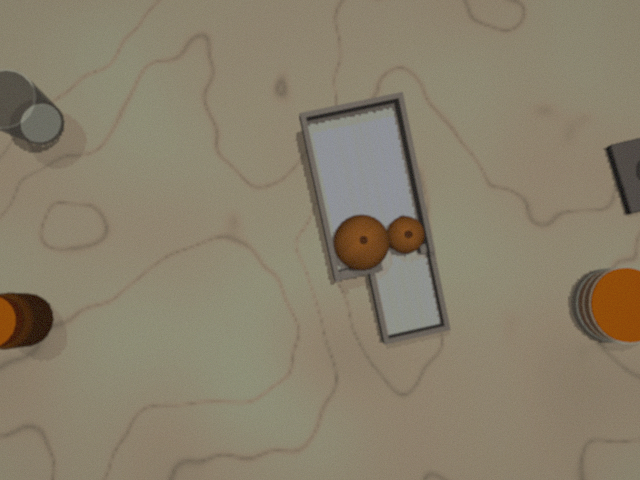

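View pics/side0.png

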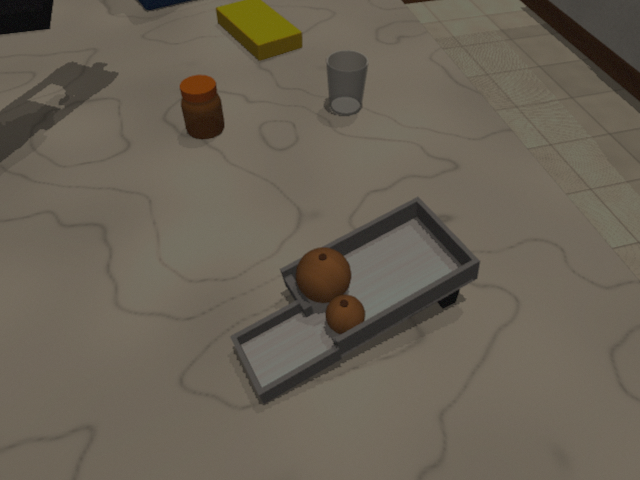

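The top view shows the large ball at pixel (361,241) and the small one at (406,235). The opening and pocket lie below them, and uphill points up and slightly left, which gives a chute yaw of about 0.2 rad. In the side view the large ball is at (323,275) and the small one at (345,315). The network points fit this layout: rotating the given offsets by 0.2 rad matches within 3 mm.

I'll shut the fingers and move to just downhill of the +y part of the end wall, staying high.

Call:
jog_arm(
  commands=[
    [0,1.36,-3.67,0,0.1],
    [0,1.36,-3.67,0,0.1],
    [0,1.36,-3.67,0,0.1],
    [0,1.36,-3.67,0,0.1],
    [0,1.36,-3.67,0,0.1],
    [0,1.36,-3.67,0,0.1],
    [0,1.36,-3.67,0,0.06],
    [0,1.36,-3.67,0,0],
  ],
)

```text
t: 1.17
tcp_pos: [0.3895, 0.2632, 0.2324]
tool_rot: [-0.12, 0.993, 0.005, 0.002]
force: [1.3, -0.3, 0.9]
finger_gap: -0.0
```

Call:
jog_arm(
  commands=[
    [0,1.36,-3.67,0,0],
    [0,1.36,-3.67,0,0],
    [0,1.36,-3.67,0,0],
    [0,1.36,-3.67,0,0],
    [0,1.36,-3.67,0,0],
    [0,1.36,-3.67,0,0],
    [0,0,0,0,0],
    [0,0,0,0,0],
  ],
)

```text
t: 1.83
tcp_pos: [0.4784, 0.0234, 0.2355]
tool_rot: [-0.115, 0.993, 0.003, 0.007]
force: [-0.4, 0.6, 0.6]
finger_gap: 0.002
```

```bash
cat > h.py <<'E'
from station import manip, snapshot, workorder, models
import cv2, numpy as np
O=np.array([.557,-.040]);a=.2
U=np.array([np.cos(a),np.sin(a)]);V=np.array([-U[1],U[0]])
def ch(p): d=np.array(p[:2])-O; return [round(1000*float(d@U)),round(1000*float(d@V)),round(1000*p[2])]
def look(n,f,names=("large_ball","small_ball")):
    p=snapshot(n); cv2.imwrite("pics/"+f,p["image"][:,:,::-1])
    for o in names:
        for r in models.pinpoint(p,o)[:1]: print(n,o,r["score"],np.round(r["centre"],4),"chute mm",ch(r["centre"]))
def st():
    s=manip.sense();x,y=s["tool_rot"][:2]
    print(s["t"],np.round(s["tcp_pos"],4),"chute mm",ch(s["tcp_pos"]),"jaw yaw",np.arctan2(y*y-x*x,2*x*y),s["force"].round(1),s["finger_gap"],s["q"].round(2))
E
python3 -c "
from h import *
st();look('top','t1.png',('large_ball','small_ball','outlet','chute'));look('side','s1.png',('large_ball','small_ball','outlet','chute'))"
```

```text
1.8333 [0.4784 0.0234 0.2355] chute mm [-64, 78, 235] jaw yaw 1.8016972432825398 [-0.4  0.6  0.6] 0.001869794284852721 [-0.19  0.32  1.79  0.01  1.02 -2.  ]
top large_ball 0.67 [ 0.5643 -0.0124  0.0601] chute mm [13, 26, 60]
top small_ball 0.78 [ 0.5736 -0.0697  0.048 ] chute mm [10, -32, 48]
top outlet 0.59 [ 0.5672 -0.0137  0.0596] chute mm [15, 24, 60]
side large_ball 0.92 [ 0.5651 -0.0172  0.0602] chute mm [12, 21, 60]
side small_ball 0.87 [ 0.578  -0.062   0.0476] chute mm [16, -26, 48]
side outlet 0.79 [ 0.5622 -0.0595  0.0288] chute mm [1, -20, 29]
side chute 0.91 [ 0.5584 -0.0401  0.001 ] chute mm [1, 0, 1]
```

Call:
jog_arm(
  commands=[
    [0,0.7,-2.7,0,-0.03],
    [0,0.7,-2.7,-2,0],
    [0,0,0,-3.5,0],
    [0,0,0,-3.5,0],
    [0,0,0,-3.5,0],
    [0,0,0,-3,0],
    [0,0,0,0,0],
    [0,0,0,0,0],
  ],
)

```text
t: 3.0
tcp_pos: [0.497, -0.028, 0.0787]
tool_rot: [-0.106, 0.994, -0.0, 0.014]
force: [-0.7, -0.2, 0.6]
finger_gap: -0.002
```

```bash
python3 -c "
from h import *
st()"
```

```text
3.0 [ 0.497  -0.028   0.0787] chute mm [-56, 24, 79] jaw yaw 1.783944019059554 [-0.7 -0.2  0.6] -0.0021035080202341464 [-0.29  0.61  1.9   0.02  0.61 -2.09]
```

Call:
jog_arm(
  commands=[
    [0,-0.2,-0.2,-1.3,0],
    [0,0,0,-1.2,0],
    [0,0,0,0,0],
    [0,0,0,0,0],
  ],
)

```text
t: 3.33
tcp_pos: [0.4989, -0.0299, 0.0588]
tool_rot: [-0.108, 0.994, -0.002, 0.019]
force: [-0.0, -0.3, 0.4]
finger_gap: -0.002
```

```bash
python3 -c "
from h import *
st();look('side','s2.png')"
```

```text
3.3333 [ 0.4989 -0.0299  0.0588] chute mm [-55, 21, 59] jaw yaw 1.786470018520629 [-0.  -0.3  0.4] -0.0021596630993377807 [-0.29  0.64  1.91  0.02  0.55 -2.09]
side large_ball 0.89 [ 0.5625 -0.0137  0.0639] chute mm [11, 25, 64]
side small_ball 0.68 [ 0.5774 -0.0635  0.0491] chute mm [15, -27, 49]
```

View pics/s2.png

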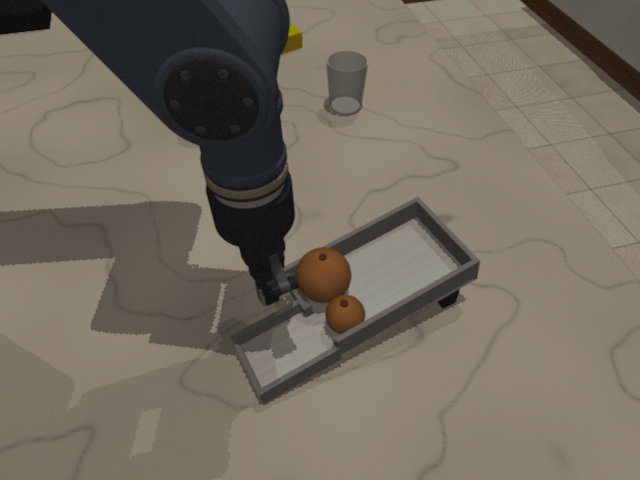

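Call:
jog_arm(
  commands=[
    [0,0,0,-0.9,0],
    [0,0.8,0.16,0,0],
    [0,0.8,0.16,0,0],
    [0,0.8,0.16,0,0],
    [0,0.8,0.16,0,0],
  ],
)

```text
t: 3.9
tcp_pos: [0.5323, -0.023, 0.0516]
tool_rot: [-0.107, 0.994, -0.002, 0.019]
force: [-2.7, -0.0, 1.9]
finger_gap: -0.002
```

```bash
python3 -c "
from h import *
st();look('side','s3.png')"
```

```text
3.9 [ 0.5323 -0.023   0.0516] chute mm [-21, 22, 52] jaw yaw 1.7860314877318477 [-2.7 -0.   1.9] -0.0015865076220624276 [-0.26  0.68  1.83  0.02  0.6  -2.06]
side large_ball 0.84 [ 0.5705 -0.0149  0.0638] chute mm [18, 22, 64]
side small_ball 0.71 [ 0.5768 -0.0672  0.0495] chute mm [14, -31, 50]
```

In contact now, at -2.7 N. I'll push about 35 mm more along the slope and hold.

Call:
jog_arm(
  commands=[
    [0,0.7,0.14,0.12,0],
    [0,0.7,0.14,0.12,0],
    [0,0.7,0.14,0.12,0],
    [0,0.7,0.14,0.12,0],
    [0,0.6,0.12,0.1,0],
    [0,0,0,0,0],
    [0,0,0,0,0],
    [0,0,0,0,0],
  ],
)

```text
t: 4.72
tcp_pos: [0.5697, -0.0152, 0.058]
tool_rot: [-0.108, 0.994, -0.002, 0.019]
force: [-1.0, -0.2, 1.3]
finger_gap: 0.002
```

```bash
python3 -c "
from h import *
st();look('side','s4.png')"
```

```text
4.7167 [ 0.5697 -0.0152  0.058 ] chute mm [17, 22, 58] jaw yaw 1.7870010693978888 [-1.  -0.2  1.3] 0.0016804254012526745 [-0.23  0.7   1.73  0.01  0.68 -2.02]
side small_ball 0.81 [ 0.4823 -0.0698  0.0356] chute mm [-79, -14, 36]
```

View pics/s4.png

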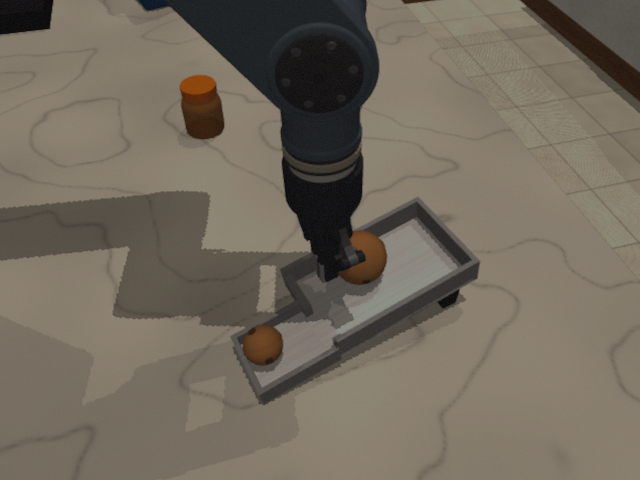

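The small ball is in the pocket at pixel (263,345), and the large one is held uphill at (360,257). I'll back off slowly so the large ball follows the finger down.

Call:
jog_arm(
  commands=[
    [0,-0.7,-0.14,-0.05,0],
    [0,-0.7,-0.14,-0.05,0],
    [0,-0.7,-0.14,-0.05,0],
    [0,-0.7,-0.14,-0.05,0],
    [0,-0.7,-0.14,-0.05,0],
    [0,-0.7,-0.14,0,0],
    [0,-0.8,-0.1,0,0],
    [0,-0.8,-0.1,0,0],
  ],
)

```text
t: 5.53
tcp_pos: [0.5065, -0.0269, 0.0551]
tool_rot: [-0.107, 0.994, -0.003, 0.02]
force: [0.4, -0.7, -0.4]
finger_gap: 0.004
```

```bash
python3 -c "
from h import *
st();look('side','s5.png')"
```

```text
5.5333 [ 0.5065 -0.0269  0.0551] chute mm [-47, 23, 55] jaw yaw 1.7857589339512658 [ 0.4 -0.7 -0.4] 0.003622194805722802 [-0.28  0.66  1.89  0.02  0.55 -2.08]
side large_ball 0.6 [ 0.5658 -0.02    0.0598] chute mm [13, 18, 60]
side small_ball 0.83 [ 0.482  -0.0728  0.0325] chute mm [-80, -17, 32]
```

Call:
jog_arm(
  commands=[
    [0,0,0,1,0],
    [0,0,0,2.5,0],
    [0,0,0,3.5,0],
    [0,0,0,3.5,0],
    [0,0,0,3.5,0],
    [0,-0.5,3,2,0],
    [0,0,3,0,0],
    [0,0,3,0,0],
  ],
)

```text
t: 6.35
tcp_pos: [0.5074, 0.0604, 0.2291]
tool_rot: [-0.102, 0.994, -0.004, 0.026]
force: [0.3, -0.4, -0.3]
finger_gap: 0.005
```

Call:
jog_arm(
  commands=[
    [0,0,3,0,0],
    [0,0,3,0,0],
    [0,0,0,0,0],
    [0,0,0,0,0],
    [0,0,0,0,0],
    [0,0,0,0,0],
    [0,0,0,0,0],
    [0,0,0,0,0],
  ],
)

```text
t: 7.02
tcp_pos: [0.5104, 0.1272, 0.2375]
tool_rot: [-0.105, 0.994, -0.005, 0.034]
force: [0.6, -0.6, 0.2]
finger_gap: -0.004
```

```bash
python3 -c "
from h import *
st();look('side','s6.png');look('top','t6.png')"
```

```text
7.0167 [0.5104 0.1272 0.2375] chute mm [-12, 173, 237] jaw yaw 1.7814432950103742 [ 0.6 -0.6  0.2] -0.003800789384708335 [ 0.03  0.36  1.72 -0.01  0.99 -1.74]
side large_ball 0.82 [ 0.564  -0.0207  0.0609] chute mm [11, 18, 61]
side small_ball 0.61 [ 0.4849 -0.0697  0.0338] chute mm [-77, -15, 34]
top large_ball 0.75 [ 0.567  -0.0191  0.0595] chute mm [14, 18, 60]
top small_ball 0.94 [ 0.4807 -0.0778  0.0304] chute mm [-82, -22, 30]
```

View pics/s6.png

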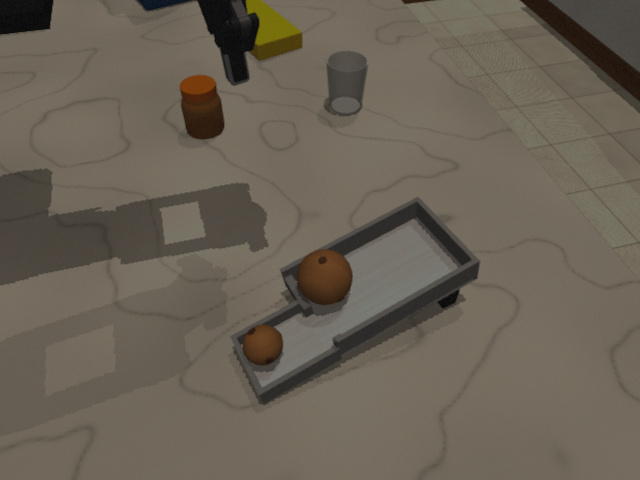

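Call:
jog_arm(
  commands=[
    [0,0,0,0,0],
    [0,0,0,0,0],
    [0,0,0,0,0],
    [0,0,0,0,0],
    [0,0,0,0,0],
    [0,0,0,0,0],
    [0,0,0,0,0],
    [0,0,0,0,0],
  ],
)

```text
t: 7.98
tcp_pos: [0.5102, 0.1277, 0.2371]
tool_rot: [-0.105, 0.994, -0.004, 0.034]
force: [-0.2, 0.8, 0.8]
finger_gap: -0.003
```

```bash
python3 -c "
from h import *
st();look('side','s7.png');look('top','t7.png')
d=[cv2.absdiff(cv2.imread(f'pics/{n}6.png'),cv2.imread(f'pics/{n}7.png')).max(2)>30 for n in 'st']
print([(int(x.sum())) for x in d], int(d[0][190:400,220:490].sum()))"
```

```text
7.9833 [0.5102 0.1277 0.2371] chute mm [-13, 174, 237] jaw yaw 1.782157287785077 [-0.2  0.8  0.8] -0.0033413266283983853 [ 0.03  0.36  1.72 -0.    0.99 -1.74]
side large_ball 0.67 [ 0.5634 -0.0223  0.062 ] chute mm [10, 16, 62]
side small_ball 0.63 [ 0.4831 -0.0708  0.0324] chute mm [-79, -16, 32]
top large_ball 0.94 [ 0.5694 -0.0163  0.0593] chute mm [17, 21, 59]
top small_ball 0.87 [ 0.479  -0.0766  0.0336] chute mm [-84, -20, 34]
[10, 454] 0
```

The large ball rests against the end wall at (325,277) and the small one in the low end of the pocket at (263,345). The arm is clear, and the side view of the chute did not change over the last second, so I'm handing in.

```bash
python3 -c "
from station import workorder
print(workorder.sign_off())"
```

```text
the job is handed in; nothing more can be done
None
```

I pushed the large ball about 40 mm up the chute with the shut fingertips. The small ball rolled out into the pocket, and I backed off slowly so the large ball followed down to the end wall. I handed the job in at about 8 s on the robot's clock. No verdict was reported.

**Final positions:** The last network readings put both balls inside the limits.

| Ball | Chute x (mm) | Chute y (mm) | Centre height z (mm) |
|---|---|---|---|
| Small | -79 to -84 | -16 to -20 | 32 to 34 |
| Large | 10 to 17 | 16 to 21 | 59 to 62 |

**At rest:** The side pictures, about 1 s apart, showed no change around the chute. The arm was well clear, with its tip at 0.237 m.

**Open or disagreeing checks:**
- The top pictures from the same two moments differed in 454 pixels. I did not trace this; I put it down to slight arm or shadow movement.
- The top and side readings differ by up to 7 mm, a little more than the networks' stated 4 mm accuracy.
- At full push the network did not find the large ball, so I relied on the picture there. The 40 mm is estimated from how far the fingertip travelled.
- In the first reading with the arm moved in, the top camera placed the outlet on the large ball. I used the side value instead.
- I took no position reading at the moment of the nudge (check 1). The nearest one has the large ball at x = 18 mm with the small ball still at x = 14 mm. The next reading, 0.8 s later, had the small ball already in the pocket.

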